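# Load the LED ageing stations

### The job

Load the ageing stations: set each of the four LED light engines, light up, on the mounting plate that has its own shape and colour, centred and squared up with the plate. Put them down gently, don't drop them, and leave the white reference lamp and the small black plug-in adapter standing between them as they are.

Things in the scene. Friction and masses are not known exactly. Their poses are not given: they have to be found in the camera images.
- round_engine: Round LED light engine: a black puck 54 mm in diameter with a white and yellow round light on top. Origin: centre of the underside, z up. It stands on the bench with its light up, clear all round; 32 mm high with straight sides over the full height. Weight 75 to 200 g.
- square_engine: Square LED light engine: a blue block 50 by 50 mm, sides along its x and y, with a white square and nine yellow dots on top. Origin: centre of the underside, z up. It stands on the bench with its light up, clear all round; 32 mm high with straight sides over the full height. Weight 75 to 200 g.
- hex_engine: Hexagonal LED light engine: a red six-sided block, 46 mm across the flats (53 mm over the corners), with a small white hexagon and one yellow dome (8 mm high) on top. One pair of flats faces +y and -y, corners point to +x and -x, and so on every 60 degrees. Origin: centre of the underside, z up. It stands on the bench with its light up, clear all round; 32 mm high with straight sides over the full height. Weight 75 to 200 g.
- bar_engine: Long LED light engine: a green bar 104 mm long (its x) and 30 mm wide (its y), with a white strip and six yellow dots on top. Origin: centre of the underside, z up. It stands on the bench with its light up, clear all round; 32 mm high with straight sides over the full height. Weight 75 to 200 g.
- round_station: Ageing station for the round engine: a black round plate 62 mm in diameter. It stands on a fixed pale plywood board 112 mm (x) by 92 mm (y), its top 18 mm above the bench; the flat plate is 4 mm thick, so its top is 22 mm above the bench. Contact strips and resistors in the board's corners are lower than the plate. Origin: centre of the board's underside, on the bench, straight below the plate's centre; z up.
- square_station: Ageing station for the square engine: a blue square plate 58 by 58 mm, sides along its x and y. It stands on a fixed pale plywood board 112 mm (x) by 92 mm (y), its top 18 mm above the bench; the flat plate is 4 mm thick, so its top is 22 mm above the bench. Contact strips and resistors in the board's corners are lower than the plate. Origin: centre of the board's underside, on the bench, straight below the plate's centre; z up.
- hex_station: Ageing station for the hexagonal engine: a red hexagonal plate, 54 mm across the flats, one pair of flats facing +y and -y. It stands on a fixed pale plywood board 112 mm (x) by 92 mm (y), its top 18 mm above the bench; the flat plate is 4 mm thick, so its top is 22 mm above the bench. Contact strips and resistors in the board's corners are lower than the plate. Origin: centre of the board's underside, on the bench, straight below the plate's centre; z up.
- bar_station: Ageing station for the bar engine: a green rectangular plate 108 mm long (its x) and 36 mm wide (its y). It stands on a fixed pale plywood board 112 mm (x) by 92 mm (y), its top 18 mm above the bench; the flat plate is 4 mm thick, so its top is 22 mm above the bench. Contact strips and resistors in the board's corners are lower than the plate. Origin: centre of the board's underside, on the bench, straight below the plate's centre; z up.
- reference_lamp: White spot lamp standing face up in a white porcelain holder, 50 mm in diameter at the top, 71 mm high, loose. To be left alone. Origin: centre of the underside, z up.
- plug_adapter: Small black plug-in power adapter lying flat with two brass pins, 48 mm (x) by 34 mm (y) and 30 mm high, loose; its pins stand out 12 mm at +x and a stub 8 mm at -x. To be left alone. Origin: centre of the underside, z up.

How it is judged (in metres and radians):
At the end, for the whole second after the job is handed in: Each engine is upright (0.1 rad), at rest on the plate of its shape: centre within 10 mm, underside 3 mm under to 4 mm over the plate's top, turned with it within 0.2 rad (in any way its shape allows; round: any). Lamp and adapter within 30 mm of their start, not tipped (0.3 rad) (horizontal distance between round_engine and round_station below 0.01 m and z of round_engine in the frame of round_station between 0.019 and 0.026 m and angle between each of round_engine, square_engine, hex_engine, bar_engine's own z axis and vertical below 0.1 rad and linear speed of each of round_engine, square_engine, hex_engine, bar_engine below 0.02 m/s and angular speed of each of round_engine, square_engine, hex_engine, bar_engine below 0.2 rad/s and horizontal distance between square_engine and square_station below 0.01 m and z of square_engine in the frame of square_station between 0.019 and 0.026 m and (angle between the x axis of square_engine and the x axis of square_station, either way round below 0.2 rad or angle between the x axis of square_engine and the y axis of square_station, either way round below 0.2 rad) and horizontal distance between hex_engine and hex_station below 0.01 m and z of hex_engine in the frame of hex_station between 0.019 and 0.026 m and (angle between the x axis of hex_engine and the x axis of hex_station, either way round below 0.2 rad or angle between the x axis of hex_engine and the x axis of hex_station, either way round between 0.847 and 1.247 rad) and horizontal distance between bar_engine and bar_station below 0.01 m and z of bar_engine in the frame of bar_station between 0.019 and 0.026 m and angle between the x axis of bar_engine and the x axis of bar_station, either way round below 0.2 rad and distance of each of reference_lamp, plug_adapter from where it was at the start of the episode below 0.03 m and angle between each of reference_lamp, plug_adapter's own z axis and vertical below 0.3 rad); the robot touches nothing.
It fails at once if the reference lamp is pushed more than 30 mm or tipped (distance of reference_lamp from where it was at the start of the episode above 0.03 m or angle between reference_lamp's own z axis and vertical above 0.3 rad).
It fails at once if the plug adapter is pushed more than 30 mm or tipped (distance of plug_adapter from where it was at the start of the episode above 0.03 m or angle between plug_adapter's own z axis and vertical above 0.3 rad).
It fails at once if a light engine is dropped or thrown (faster than 0.7 m/s while no finger touches it, as after a fall of 25 mm) ((linear speed of round_engine above 0.7 m/s and contact force between round_engine and the fingers below 0.05 N) or (linear speed of square_engine above 0.7 m/s and contact force between square_engine and the fingers below 0.05 N) or (linear speed of hex_engine above 0.7 m/s and contact force between hex_engine and the fingers below 0.05 N) or (linear speed of bar_engine above 0.7 m/s and contact force between bar_engine and the fingers below 0.05 N)).
It also fails if it takes over 115 s, if anything falls off the work surface, if the arm or the gripper's body presses on something with over 40 N, if the wrist force passes 120 N, or if a joint passes its speed limit or range.

### The arm

A 6-joint arm with a two-finger parallel gripper is mounted at the origin on the work surface. World frame = base frame: x ahead of the robot, y to its left, z up, the work surface at z = 0. Lengths are in m, angles in degrees, forces in N, time in s.
With the tool pointing down it reaches from about 0.3 to 0.75 m from the base axis. Payload 8.5 kg.
Tool frame: the origin (TCP) lies between the finger pads; the fingertips stand 19 mm ahead of it and the grasp point (between the pads) is the TCP; z points along the fingers, y is the line along which they close (so a half turn about z gives the same grasp; the last joint's range is limited). The gripper opens to 85 mm and grips with 20 to 120 N. Pads are 22 mm wide; open, the fingers measure 114 mm over their backs; the gripper's body (76 mm by 85 mm) begins 54 mm behind the grasp point. The pads swing forward as they close: fully open they stand 13 mm farther back than shut.
Start: joints at [-81.549, 21.807, 74.336, -0, 83.858, -12.336], TCP at [0.195, -0.514, 0.25] pointing down, gripper open.
Joint ranges: [-178.18, 178.18], [-50.72, 133.34], [12.68, 142.11], [-81.47, 261.47], [9.98, 163.14], [-165.26, 165.26]. Speed limits (degrees/s): [136.94, 136.94, 180, 180, 180, 180].

### API

Orientations are given as a 3x3 rotation matrix whose columns are the frame's x, y, z axes.
In Python, from rig import env, optics gives the robot as it stands.
- The arm moves only by the tool arm_command, never from a script. Its argument "commands" is one flat list of numbers, 7 for each row, row after row: the closure, from -1 (fully open) to 1 (shut), so that 0 is half open, then the shift along the tool's x, y, z as a fraction of full scale, then the turn, a rotation vector about the tool's x, y, z as a fraction of full scale. A call has 1 to 12 rows; each row is the pose to reach, as a shift and turn from the pose commanded when the call began, along the tool's axes at that moment; what a row does not reach only later rows make up. Full scale, the value 1, is 500 mm for a shift and 120 degrees for a turn. A row lasts 1/12 s, in which the tool goes at most 41.7 mm and 7.16 degrees, less where a joint would pass 70% of its speed; a pose out of reach is approached as far as the arm can. A call with a number of a shift or a turn outside -1 to 1 is refused whole. A call with a gripper value outside its range is refused whole. The fingers move at their own pace and stop on an object; "newtons" is the grip in N (left out, the last holds). Time passes only in rows, so rows that repeat a pose let the fingers close. It gives the time, the measured TCP pose, the force, the opening and the grip force at its end, in the units of the state.
- env.observe(): the state, without advancing time (a new reading comes with each control period).
- optics.get_image(name): name is "scene" or "side" or "wrist"; returns a dict with "image" (480x640x3 uint8, red, green, blue), "intrinsics" (3x3 intrinsics, pixels), "origin" and "orientation" of the camera in the world; the wrist camera has in their place "tool_from_camera" (4x4, takes a point from camera to tool coordinates, whose origin is the TCP and whose axes are the flange's). Camera axes: x right, y down, z forward; pixel columns grow to the right and rows downward; lengths in m; the calibration is good to about 2 mm. A picture is of the moment at which its call begins: read the wrist's pose just before it. There is no depth.
- env.close_job(): hands the job in; it is judged then, once.
The state is a dict: "time_s": time; "q": joint angles; "qvel": joint speeds; "joint_efforts": joint torques, N m; "position": TCP position; "tool_rot": TCP orientation; "ft_force": force on the tool from outside, world axes, zero at the start; "wrist_torque": the same for the moment, N m; "grip_width": finger opening in m; "gripper_force": force on a finger pad.
Only numpy, scipy, OpenCV 4.12 (cv2) and the standard library are available. Lean on these libraries where they do the work, as an engineer would, in place of code of your own. Each camera call takes 0.05 s, during which the arm holds its last target. There are 200 camera calls.

## Working session

There is one attempt and no reset: what is moved stays moved. The work goes in short steps, Python scripts to look and compute and a tool call to move; the robot and the scene stay as the last step left them, time stands still between calls to the robot, and variables do not carry over. Pictures are saved under pics/ and viewed, at most 14 in all, crops included, and the job is handed in when it is done.

Besides the shell and the picture viewer there is one more tool, called after "Call:" as name(argument=value, ...), one argument or row to a line, values as JSON. arm_command: Moves the arm, as the interface text tells. Shift numbers are shares of 500 mm and turn numbers shares of 120 degrees, none past 1 either way. Its arguments: {"type":"object","properties":{"commands":{"type":"array","items":{"type":"number"}},"newtons":{"type":"number"}},"required":["commands"]}

```bash
mkdir -p pics; ls
python3 - <<'E'
from rig import env, optics
import cv2,pickle
s=env.observe();print(s)
for n in ["scene","side"]:
    d=optics.get_image(n);cv2.imwrite(f"pics/{n}0.png",d["image"][:,:,::-1]);pickle.dump(d,open(f"{n}0.pkl","wb"));print(n,d["origin"],d["orientation"],d["intrinsics"])
E
```

```text
pics
{'time_s': 0.0, 'q': array([-8.15481369e+01,  2.18411636e+01,  7.43832139e+01,  8.21768830e-04,
        8.38577880e+01, -1.23336972e+01]), 'qvel': array([-0.10233202, -0.038411  ,  0.0166868 , -0.03672788, -0.07194749,
       -0.0727108 ]), 'joint_efforts': array([-3.22826534e-03, -4.48467386e+01, -2.31277817e+01, -3.34246970e-04,
        4.76156754e-03,  6.66720865e-06]), 'position': array([ 0.19516093, -0.51393947,  0.24971919]), 'tool_rot': array([[ 9.34915721e-01,  3.54869774e-01, -1.96670088e-04],
       [ 3.54869684e-01, -9.34914696e-01,  1.42057860e-03],
       [ 3.20250652e-04, -1.39791352e-03, -9.99998972e-01]]), 'ft_force': array([0.0856231 , 0.45393639, 0.41291408]), 'wrist_torque': array([-0.01672419, -0.01116586,  0.00829921]), 'gripper_force': 0.0, 'grip_width': 0.08521500028605884}
scene [1.53078356 0.52053939 0.86968902] [[-0.47157451  0.54118149 -0.69623278]
 [ 0.88180359  0.28374491 -0.37671109]
 [-0.00631656 -0.79158791 -0.61102265]] [[518.94211909   0.         326.33848177]
 [  0.         518.94211909 236.51852265]
 [  0.           0.           1.        ]]
side [-0.0359327   0.74575095  0.7265014 ] [[-0.78913853 -0.37545006  0.48610455]
 [-0.61416406  0.47211621 -0.63238343]
 [ 0.00793056 -0.79758607 -0.60315302]] [[529.11125159   0.         310.7945403 ]
 [  0.         529.11125159 225.40718012]
 [  0.           0.           1.        ]]
```

View pics/scene0.png

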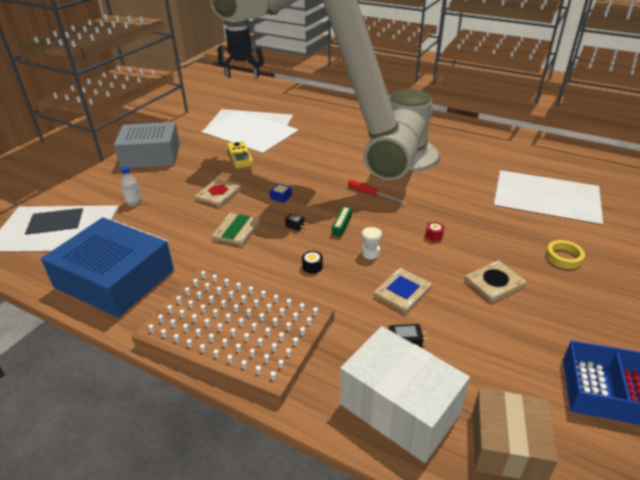

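View pics/side0.png

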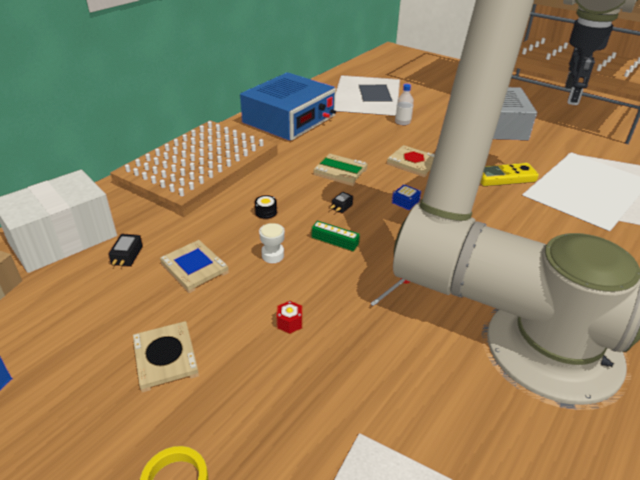

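The scene view shows plates red (218,190), green (235,227), blue (403,288) and black (496,278). Its engines are blue (281,192), green (342,222), round (312,261) and red (435,231), with the lamp at (371,242) and the adapter at (295,222). I'll fit the shapes to colour masks in both views.

```bash
cat > h.py <<'E'
import numpy as np,cv2
from scipy.optimize import minimize
a6=np.radians(np.arange(6)*60);a32=np.linspace(0,2*np.pi,32,endpoint=False)
circ=lambda r:r*np.c_[np.cos(a32),np.sin(a32)]
hexa=lambda f:f/np.sqrt(3)*np.c_[np.cos(a6),np.sin(a6)]
rect=lambda a,b:np.array([[a,b],[-a,b],[-a,-b],[a,-b]])/2
SH={'round_e':(circ(.027),0,.032),'square_e':(rect(.05,.05),0,.032),'hex_e':(hexa(.046),0,.032),'bar_e':(rect(.104,.03),0,.032),
'round_s':(circ(.031),.018,.022),'square_s':(rect(.058,.058),.018,.022),'hex_s':(hexa(.054),.018,.022),'bar_s':(rect(.108,.036),.018,.022)}
def mask(img,col):
    H=cv2.cvtColor(img,cv2.COLOR_RGB2HSV);h,s,v=[H[...,i].astype(int) for i in range(3)]
    return {'round':(v<60),'square':(h>105)&(h<135)&(s>140)&(v>40),'hex':((h<5)|(h>174))&(s>170)&(v>50),'bar':(h>50)&(h<90)&(s>120)&(v>30)}[col]
def ray(d,u,v,z):
    K=d['intrinsics'];r=d['orientation']@np.linalg.solve(K,[u,v,1]);return d['origin']+r*(z-d['origin'][2])/r[2]
def proj(d,P):
    c=(P-d['origin'])@d['orientation'];p=c@d['intrinsics'].T;return p[:,:2]/p[:,2:]
def blob(d,col,uv,w):
    m=np.zeros((480,640),np.uint8);u,v=map(int,uv);y0,x0=max(v-w,0),max(u-w,0)
    m[y0:v+w,x0:u+w]=mask(d['image'][y0:v+w,x0:u+w],col)
    n,l,st,_=cv2.connectedComponentsWithStats(m)
    if n<2:return None
    k=1+st[1:,4].argmax();p=np.argwhere(l==k)[:,::-1].astype(np.float32)
    return cv2.convexHull(p)
def wrist(s,d):
    T=np.array(d['tool_from_camera']);R=np.array(s['tool_rot']);return dict(image=d['image'],intrinsics=d['intrinsics'],origin=R@T[:3,3]+s['position'],orientation=R@T[:3,:3])
def prism(name,q,z0=0):
    poly,a,b=SH[name];c,s=np.cos(q[2]),np.sin(q[2]);xy=poly@np.array([[c,s],[-s,c]])+q[:2]
    return np.vstack([np.c_[xy,np.full(len(xy),a+z0)],np.c_[xy,np.full(len(xy),b+z0)]])
def iou(A,B):
    i=cv2.intersectConvexConvex(A,B)[0];return i/(cv2.contourArea(A)+cv2.contourArea(B)-i)
def fit(name,views,z0=0):
    """views: list of (d,uv,w)"""
    col=name.split('_')[0];hs=[]
    for d,uv,w in views:
        h=blob(d,col,uv,w)
        if h is not None:
            c=h.mean(0);h=c+(h-c)*(1+.5/np.sqrt(cv2.contourArea(h)/np.pi));hs.append((d,h.astype(np.float32)))
    d,uv,_=views[0];p0=ray(d,*uv,.02+z0)[:2]
    f=lambda q:-sum(iou(cv2.convexHull(proj(d,prism(name,(q[0]/100,q[1]/100,q[2]),z0)).astype(np.float32)),h) for d,h in hs)/len(hs)
    best=None
    for y in np.radians([0,22,45,67,90,112,135,157]):
        r=minimize(f,[*p0*100,y],method='Nelder-Mead',options=dict(initial_simplex=np.array([*p0*100,y])+np.array([[0,0,0],[1,0,0],[0,1,0],[0,0,.3]]),maxiter=300,xatol=.003,fatol=1e-5))
        if best is None or r.fun<best.fun:best=r
    q=best.x;per={'square':90,'hex':60,'bar':180,'round':360}[col]
    return q[0]/100,q[1]/100,np.degrees(q[2])%per,-best.fun
E
python3 - <<'E'
from h import *
import pickle
S=pickle.load(open('scene0.pkl','rb'));D=pickle.load(open('side0.pkl','rb'))
P={'hex_s':((218,190),(414,157),14),'bar_s':((235,227),(341,166),25),'square_s':((403,288),(193,261),25),'round_s':((496,278),(164,350),25),
'square_e':((281,192),(406,196),18),'bar_e':((342,222),(335,235),28),'round_e':((312,261),(265,206),16),'hex_e':((435,231),(290,317),20)}
for n,(a,b,w) in P.items():
    print(n,*[np.round(fit(n,v),3) for v in ([(S,a,w),(D,b,w)],[(S,a,w)],[(D,b,w)])])
for n,a,b,z in(('lamp',(371,232),(272,232),.071),('adapter',(295,220),(343,200),.03)):print(n,ray(S,*a,z),ray(D,*b,z))
E
```

```text
hex_s [ 0.506 -0.41  54.943  0.748] [ 0.508 -0.408 43.358  0.731] [ 0.507 -0.412 56.293  0.772]
bar_s [ 0.634 -0.249 15.869  0.766] [ 0.635 -0.249 15.967  0.748] [ 0.634 -0.253 10.144  0.793]
square_s [ 0.65   0.248 78.424  0.84 ] [ 0.647  0.249 80.031  0.828] [ 0.65   0.245 78.797  0.859]
round_s [0.514 0.433 1.33  0.837] [ 0.512  0.435 19.944  0.794] [ 0.515  0.433 10.131  0.884]
square_e [ 0.428 -0.233  9.377  0.723] [ 0.43  -0.232 14.507  0.666] [ 0.428 -0.233  8.306  0.79 ]
bar_e [ 4.73e-01 -2.00e-03  1.47e+01  6.68e-01] [ 4.7300e-01 -2.0000e-03  1.4635e+01  5.6800e-01] [ 4.76e-01 -4.00e-03  6.81e+00  7.81e-01]
round_e [6.6700e-01 9.0000e-03 1.3989e+01 6.3000e-01] [0.666 0.009 0.917 0.615] [6.6600e-01 8.0000e-03 2.5172e+01 6.4600e-01]
hex_e [ 0.399  0.242 12.79   0.73 ] [ 0.4    0.243 12.631  0.535] [0.399 0.24  8.769 0.931]
lamp [0.55132687 0.11993412 0.071     ] [0.54011202 0.12464693 0.071     ]
adapter [ 0.54833066 -0.10910025  0.03      ] [ 0.52694967 -0.10879766  0.03      ]
```

```bash
cat >> h.py <<'E'
def go(x,y,z,yaw):
    from rig import env
    s=env.observe();R=np.array(s['tool_rot']);p=s['position'];y0=np.degrees(np.arctan2(R[1,0],R[0,0]))
    a=np.radians(y0);Rl=np.array([[np.cos(a),np.sin(a),0],[np.sin(a),-np.cos(a),0],[0,0,-1]])
    d=np.array([x,y,z])-p;t=-((yaw-y0+180)%360-180)/120
    print('shift',np.round(Rl.T@d/.5,3),'turn z',round(t,3),'rows',round(max(np.linalg.norm(d)/.0417,abs(t)*120/7.16),1),'q1-6',round(s['q'][0]),round(s['q'][5]),'t',s['time_s'])
E
python3 - <<'E'
from h import *
from rig import optics
print(np.round(optics.get_image('wrist')['tool_from_camera'],3))
go(.428,-.233,.2,99)
E
```

```text
[[-0.    -0.945 -0.327  0.084]
 [ 1.    -0.     0.001  0.   ]
 [-0.001 -0.327  0.945 -0.124]
 [ 0.     0.     0.     1.   ]]
shift [ 0.635 -0.36   0.1  ] turn z -0.652 rows 10.9 q1-6 -82 -12 t 0.15
```

Call:
arm_command(
  commands=[-1, 0.635, -0.36, 0.1, 0, 0, -0.652, -1, 0.635, -0.36, 0.1, 0, 0, -0.652, -1, 0.635, -0.36, 0.1, 0, 0, -0.652, -1, 0.635, -0.36, 0.1, 0, 0, -0.652, -1, 0.635, -0.36, 0.1, 0, 0, -0.652, -1, 0.635, -0.36, 0.1, 0, 0, -0.652, -1, 0.635, -0.36, 0.1, 0, 0, -0.652, -1, 0.635, -0.36, 0.1, 0, 0, -0.652, -1, 0.635, -0.36, 0.1, 0, 0, -0.652, -1, 0.635, -0.36, 0.1, 0, 0, -0.652, -1, 0.635, -0.36, 0.1, 0, 0, -0.652, -1, 0.635, -0.36, 0.1, 0, 0, -0.652],
  newtons=40,
)

```text
time_s: 1.15
position: [0.4284, -0.2325, 0.2001]
tool_rot: [[-0.162, 0.987, -0.0], [0.987, 0.162, 0.0], [0.0, -0.0, -1.0]]
ft_force: [-0.0, -0.8, -0.3]
grip_width: 0.0853
gripper_force: 0.0
```

Call:
arm_command(
  commands=[-1, 0, 0, 0, 0, 0, 0, -1, 0, 0, 0, 0, 0, 0, -1, 0, 0, 0, 0, 0, 0],
)

```text
time_s: 1.4
position: [0.4279, -0.2336, 0.2003]
tool_rot: [[-0.154, 0.988, 0.0], [0.988, 0.154, 0.0], [0.0, 0.0, -1.0]]
ft_force: [-0.2, -0.5, 0.2]
grip_width: 0.085
gripper_force: 0.0
```

```bash
cat >> h.py <<'E'
def look(name,xy,z0=0,w=130,save=None,zc=.02):
    from rig import env,optics
    s=env.observe();d=wrist(s,optics.get_image('wrist'))
    if save:cv2.imwrite(f'pics/{save}.png',d['image'][:,:,::-1])
    uv=proj(d,np.array([[*xy,zc+z0]]))[0];print('pos',np.round(s['position'],4),'uv',np.round(uv))
    r=fit(name,[(d,uv,w)],z0);print(name,np.round(r,4));return d,r
E
python3 - <<'E'
from h import *
d,r=look('square_e',(.428,-.233),save='w1')
go(r[0],r[1],.022,r[2]+90 if r[2]<45 else r[2])
E
```

```text
pos [ 0.4279 -0.2336  0.2003] uv [321. 205.]
square_e [ 0.4313 -0.24   89.5274  0.85  ]
shift [-0.014  0.005  0.357] turn z 0.078 rows 4.3 q1-6 -43 -51 t 1.45
```

View pics/w1.png

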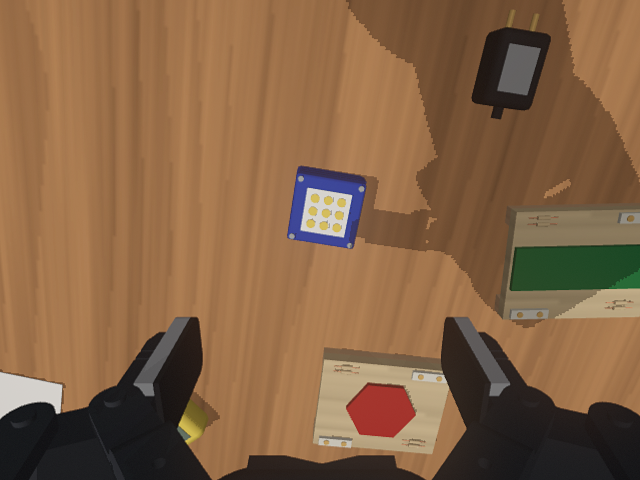

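The wrist view shows the blue engine, turned about 10°, with its top spanning (290–365, 168–248). The adapter is at (512,68), and the hex and bar stations are nearby. I'll overlay the fit to see why its IoU is only 0.85.

Run:
```python
from h import *
from rig import env,optics
s=env.observe();d=wrist(s,optics.get_image('wrist'))
im=d['image'][:,:,::-1].copy();h=blob(d,'square',(325,208),130);print(h.reshape(-1,2).min(0),h.reshape(-1,2).max(0),cv2.contourArea(h))
q=[.4313,-.24,np.radians(89.5)];p=proj(d,prism('square_e',q));print(np.round(p),cv2.contourArea(cv2.convexHull(p.astype(np.float32))))
cv2.polylines(im,[h.astype(int)],1,(0,255,255));cv2.polylines(im,[p[:4].astype(int)],1,(0,255,0));cv2.polylines(im,[p[4:].astype(int)],1,(255,255,255))
cv2.imwrite('pics/o1.png',cv2.resize(im[120:300,220:440],None,fx=3,fy=3))
```

```text
[288. 172.] [363. 247.] 4310.0
[[297. 171.]
 [288. 232.]
 [349. 241.]
 [361. 182.]
 [295. 180.]
 [285. 246.]
 [352. 256.]
 [365. 191.]] 5188.653784170281
```

View pics/o1.png

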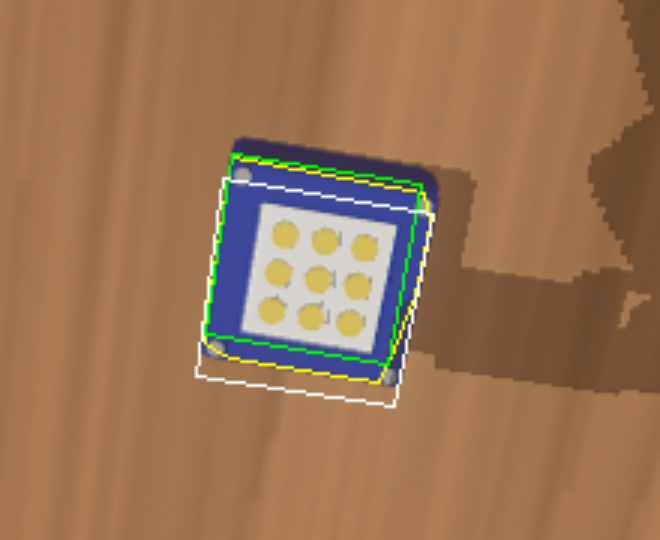

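Cause found: the dark side face was missed by the mask. I'll loosen the brightness thresholds.

```bash
sed -i 's/(s>140)&(v>40)/(s>90)\&(v>15)/; s/(s>170)&(v>50)/(s>150)\&(v>20)/; s/(s>120)&(v>30)/(s>80)\&(v>12)/' h.py
python3 - <<'E'
from h import *
d,r=look('square_e',(.428,-.235))
print('hex_s',np.round(fit('hex_s',[(d,(381,409),60)]),4))
go(r[0],r[1],.022,r[2]+90 if r[2]<45 else r[2])
import pickle
S=pickle.load(open('scene0.pkl','rb'));D=pickle.load(open('side0.pkl','rb'))
P={'hex_s':((218,190),(414,157),14),'bar_s':((235,227),(341,166),25),'square_s':((403,288),(193,261),25),'round_s':((496,278),(164,350),25),
'square_e':((281,192),(406,196),18),'bar_e':((342,222),(335,235),28),'round_e':((312,261),(265,206),16),'hex_e':((435,231),(290,317),20)}
for n,(a,b,w) in P.items():print(n,np.round(fit(n,[(S,a,w),(D,b,w)]),3))
E
```

```text
pos [ 0.4279 -0.2335  0.2003] uv [321. 207.]
square_e [ 0.4311 -0.2345 88.9845  0.9732]
hex_s [ 0.5093 -0.4121  1.9017  0.976 ]
shift [-0.003  0.006  0.357] turn z 0.083 rows 4.3 q1-6 -43 -51 t 1.55
hex_s [ 0.506 -0.41  54.435  0.76 ]
bar_s [ 0.634 -0.249 14.193  0.795]
square_s [ 0.649  0.248 78.425  0.896]
round_s [0.514 0.433 1.33  0.837]
square_e [ 0.429 -0.232  1.784  0.849]
bar_e [ 4.7400e-01 -2.0000e-03  1.4391e+01  7.1800e-01]
round_e [6.6700e-01 9.0000e-03 1.3989e+01 6.3000e-01]
hex_e [ 0.399  0.242 12.811  0.838]
```

Call:
arm_command(
  commands=[-1, -0.003, 0.006, 0.2, 0, 0, 0.083, -1, -0.003, 0.006, 0.2, 0, 0, 0.083, -1, -0.003, 0.006, 0.3, 0, 0, 0.083, -1, -0.003, 0.006, 0.3, 0, 0, 0.083, -1, -0.003, 0.006, 0.33, 0, 0, 0.083, -1, -0.003, 0.006, 0.352, 0, 0, 0.083, -1, -0.003, 0.006, 0.352, 0, 0, 0.083, 1, -0.003, 0.006, 0.352, 0, 0, 0.083, 1, -0.003, 0.006, 0.352, 0, 0, 0.083, 1, -0.003, 0.006, 0.352, 0, 0, 0.083, 1, -0.003, 0.006, 0.352, 0, 0, 0.083, 1, -0.003, 0.006, 0.352, 0, 0, 0.083],
)

```text
time_s: 2.55
position: [0.4318, -0.2346, 0.0254]
tool_rot: [[0.016, 1.0, 0.002], [1.0, -0.016, -0.002], [-0.002, 0.002, -1.0]]
ft_force: [-0.4, 0.4, 6.9]
grip_width: 0.0492
gripper_force: 42.2
```

Call:
arm_command(
  commands=[1, 0, 0, 0, 0, 0, 0, 1, 0, 0, 0, 0, 0, 0, 1, 0, 0, 0, 0, 0, 0],
)

```text
time_s: 2.8
position: [0.4317, -0.2346, 0.0254]
tool_rot: [[0.016, 1.0, 0.002], [1.0, -0.016, -0.002], [-0.002, 0.002, -1.0]]
ft_force: [-0.9, 0.9, 6.1]
grip_width: 0.0494
gripper_force: 42.2
```

Run:
```python
from h import *
go(.60,.18,.16,79)
```

```text
shift [ 0.835  0.323 -0.269] turn z 0.084 rows 11.2 q1-6 -42 -41 t 2.8
```

Call:
arm_command(
  commands=[1, 0, 0, -0.08, 0, 0, 0, 1, 0, 0, -0.16, 0, 0, 0, 1, 0, 0, -0.269, 0, 0, 0, 1, 0.835, 0.323, -0.269, 0, 0, 0.084, 1, 0.835, 0.323, -0.269, 0, 0, 0.084, 1, 0.835, 0.323, -0.269, 0, 0, 0.084, 1, 0.835, 0.323, -0.269, 0, 0, 0.084, 1, 0.835, 0.323, -0.269, 0, 0, 0.084, 1, 0.835, 0.323, -0.269, 0, 0, 0.084, 1, 0.835, 0.323, -0.269, 0, 0, 0.084, 1, 0.835, 0.323, -0.269, 0, 0, 0.084, 1, 0.835, 0.323, -0.269, 0, 0, 0.084],
)

```text
time_s: 3.8
position: [0.5706, 0.1107, 0.1572]
tool_rot: [[0.191, 0.982, 0.001], [0.982, -0.191, -0.0], [0.0, 0.001, -1.0]]
ft_force: [1.5, -0.7, -1.5]
grip_width: 0.0493
gripper_force: 42.8
```

Run:
```python
from h import *
go(.60,.18,.16,79)
```

```text
shift [ 0.147  0.031 -0.006] turn z -0.0 rows 1.8 q1-6 -1 10 t 3.8
```

Call:
arm_command(
  commands=[1, 0.147, 0.031, -0.006, 0, 0, 0, 1, 0.147, 0.031, -0.006, 0, 0, 0, 1, 0.147, 0.031, -0.006, 0, 0, 0, 1, 0.147, 0.031, -0.006, 0, 0, 0, 1, 0.147, 0.031, -0.006, 0, 0, 0, 1, 0.147, 0.031, -0.006, 0, 0, 0],
)

```text
time_s: 4.3
position: [0.5994, 0.1766, 0.1598]
tool_rot: [[0.192, 0.981, -0.0], [0.981, -0.192, -0.0], [-0.0, -0.0, -1.0]]
ft_force: [0.9, -0.7, -1.6]
grip_width: 0.0495
gripper_force: 42.7
```

Run:
```python
from h import *
d,r=look('square_s',(.65,.248),save='w2',w=75)
go(r[0],r[1],.0475,r[2]+90 if r[2]<45 else r[2])
```

```text
pos [0.5994 0.1766 0.1598] uv [382.  93.]
square_s [ 0.6506  0.2468 78.8408  0.9934]
shift [0.158 0.073 0.225] turn z 0.0 rows 3.4 q1-6 6 17 t 4.35
```

View pics/w2.png

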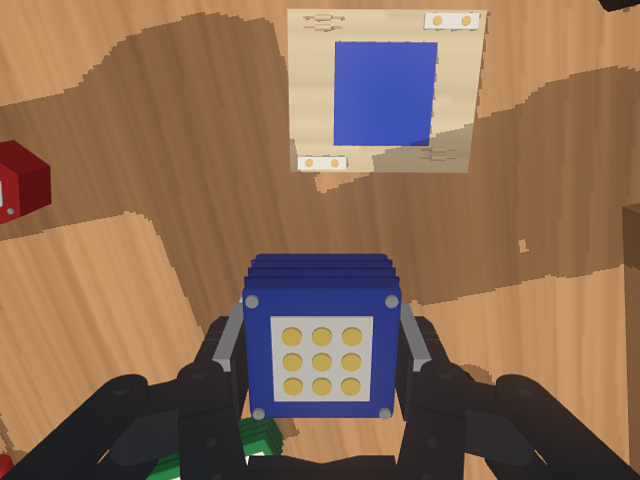

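Picture w2: the blue plate is clear at about (385,93), and the held engine sits squarely between the pads. I'll place it.

Call:
arm_command(
  commands=[1, 0.158, 0.073, 0, 0, 0, 0, 1, 0.158, 0.073, 0, 0, 0, 0, 1, 0.158, 0.073, 0, 0, 0, 0, 1, 0.158, 0.073, 0.07, 0, 0, 0, 1, 0.158, 0.073, 0.13, 0, 0, 0, 1, 0.158, 0.073, 0.17, 0, 0, 0, 1, 0.158, 0.073, 0.2, 0, 0, 0, 1, 0.158, 0.073, 0.215, 0, 0, 0, 1, 0.158, 0.073, 0.225, 0, 0, 0, 1, 0.158, 0.073, 0.225, 0, 0, 0, 1, 0.158, 0.073, 0.225, 0, 0, 0],
)

```text
time_s: 5.27
position: [0.6511, 0.2477, 0.0483]
tool_rot: [[0.192, 0.981, 0.002], [0.981, -0.192, 0.0], [0.001, 0.002, -1.0]]
ft_force: [-0.2, 0.8, -0.5]
grip_width: 0.0494
gripper_force: 42.7
```

Call:
arm_command(
  commands=[0.1, 0, 0, 0, 0, 0, 0, -0.3, 0, 0, 0, 0, 0, 0, -1, 0, 0, 0, 0, 0, 0, -1, 0, 0, 0, 0, 0, 0, -1, 0, 0, 0, 0, 0, 0, -1, 0, 0, -0.04, 0, 0, 0, -1, 0, 0, -0.1, 0, 0, 0, -1, 0, 0, -0.18, 0, 0, 0, -1, 0, 0, -0.25, 0, 0, 0, -1, 0, 0, -0.3, 0, 0, 0, -1, 0, 0, -0.3, 0, 0, 0],
)

```text
time_s: 6.18
position: [0.6522, 0.2487, 0.204]
tool_rot: [[0.191, 0.982, 0.011], [0.982, -0.191, 0.002], [0.004, 0.01, -1.0]]
ft_force: [0.3, -0.1, 0.4]
grip_width: 0.0858
gripper_force: 0.0
```

Run:
```python
from h import *
d,r=look('square_e',(.65,.248),z0=.022)
go(.399,.242,.2,130)
```

```text
pos [0.6522 0.2487 0.204 ] uv [315. 215.]
square_e [ 0.6519  0.2509 78.0888  0.9245]
shift [-0.109 -0.493  0.001] turn z -0.425 rows 7.1 q1-6 11 22 t 6.2333
```

Call:
arm_command(
  commands=[-1, -0.109, -0.493, 0, 0, 0, -0.425, -1, -0.109, -0.493, 0, 0, 0, -0.425, -1, -0.109, -0.493, 0, 0, 0, -0.425, -1, -0.109, -0.493, 0, 0, 0, -0.425, -1, -0.109, -0.493, 0, 0, 0, -0.425, -1, -0.109, -0.493, 0, 0, 0, -0.425, -1, -0.109, -0.493, 0, 0, 0, -0.425, -1, -0.109, -0.493, 0, 0, 0, -0.425, -1, -0.109, -0.493, 0, 0, 0, -0.425, -1, -0.109, -0.493, 0, 0, 0, -0.425, -1, -0.109, -0.493, 0, 0, 0, -0.425],
)

```text
time_s: 7.15
position: [0.3993, 0.2417, 0.1967]
tool_rot: [[-0.64, 0.768, -0.0], [0.768, 0.64, -0.0], [0.0, -0.0, -1.0]]
ft_force: [-0.3, -0.5, 0.1]
grip_width: 0.0851
gripper_force: 0.0
```

Run:
```python
from h import *
d,r=look('hex_e',(.399,.242),w=80,save='w3')
go(r[0],r[1],.028,r[2]+120 if r[2]<40 else r[2]+60)
```

```text
pos [0.3993 0.2417 0.1967] uv [321. 206.]
hex_e [0.4015 0.2404 9.416  0.9881]
shift [-0.005  0.002  0.337] turn z 0.003 rows 4.0 q1-6 17 -23 t 7.2
```

View pics/w3.png

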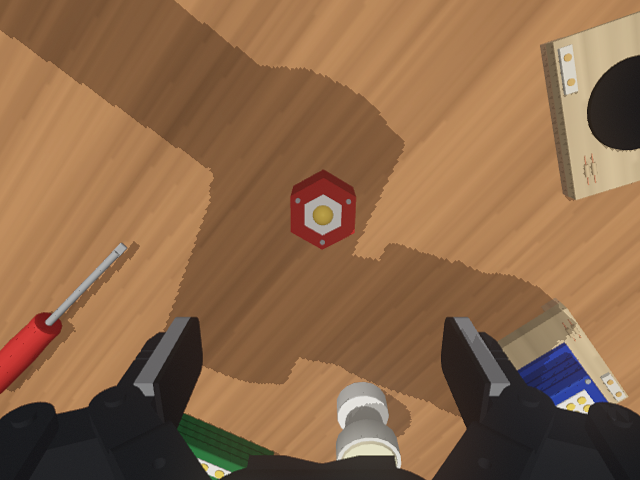

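In w3 the hex is at (323,210), with its flats facing the fingers. I'll grasp it.

Call:
arm_command(
  commands=[-1, -0.005, 0.002, 0.2, 0, 0, 0.003, -1, -0.005, 0.002, 0.2, 0, 0, 0.003, -1, -0.005, 0.002, 0.3, 0, 0, 0.003, -1, -0.005, 0.002, 0.3, 0, 0, 0.003, -1, -0.005, 0.002, 0.337, 0, 0, 0.003, -1, -0.005, 0.002, 0.337, 0, 0, 0.003, 1, -0.005, 0.002, 0.337, 0, 0, 0.003, 1, -0.005, 0.002, 0.337, 0, 0, 0.003, 1, -0.005, 0.002, 0.337, 0, 0, 0.003, 1, -0.005, 0.002, 0.337, 0, 0, 0.003, 1, -0.005, 0.002, 0.337, 0, 0, 0.003, 1, -0.005, 0.002, 0.337, 0, 0, 0.003],
)

```text
time_s: 8.2
position: [0.4013, 0.2408, 0.03]
tool_rot: [[-0.638, 0.77, 0.003], [0.77, 0.638, 0.001], [-0.001, 0.003, -1.0]]
ft_force: [-0.2, -0.7, 6.5]
grip_width: 0.0454
gripper_force: 41.4
```

Run:
```python
from h import *
go(.43,-.08,.19,62);go(.509,-.412,.16,62)
```

```text
shift [-0.531 -0.365 -0.32 ] turn z 0.563 rows 9.4 q1-6 16 -23 t 8.2
shift [-1.143 -0.667 -0.26 ] turn z 0.563 rows 16.2 q1-6 16 -23 t 8.2
```

Call:
arm_command(
  commands=[1, 0, 0, -0.08, 0, 0, 0, 1, 0, 0, -0.16, 0, 0, 0, 1, 0, 0, -0.24, 0, 0, 0, 1, 0, 0, -0.32, 0, 0, 0, 1, -0.53, -0.365, -0.32, 0, 0, 0.563, 1, -0.53, -0.365, -0.32, 0, 0, 0.563, 1, -0.53, -0.365, -0.32, 0, 0, 0.563, 1, -0.53, -0.365, -0.32, 0, 0, 0.563, 1, -0.53, -0.365, -0.32, 0, 0, 0.563, 1, -0.53, -0.365, -0.32, 0, 0, 0.563, 1, -0.53, -0.365, -0.32, 0, 0, 0.563, 1, -0.53, -0.365, -0.32, 0, 0, 0.563],
)

```text
time_s: 9.2
position: [0.4289, -0.083, 0.1895]
tool_rot: [[0.311, 0.95, 0.002], [0.95, -0.311, -0.001], [-0.001, 0.002, -1.0]]
ft_force: [0.5, 0.9, -1.4]
grip_width: 0.0451
gripper_force: 42.0
```

Run:
```python
from h import *
go(.46,-.47,.16,62)
```

```text
shift [-0.716  0.3    0.059] turn z 0.082 rows 9.3 q1-6 -27 -8 t 9.2
```

Call:
arm_command(
  commands=[1, -0.716, 0.3, 0.059, 0, 0, 0.082, 1, -0.716, 0.3, 0.059, 0, 0, 0.082, 1, -0.716, 0.3, 0.059, 0, 0, 0.082, 1, -0.716, 0.3, 0.059, 0, 0, 0.082, 1, -0.716, 0.3, 0.059, 0, 0, 0.082, 1, -0.716, 0.3, 0.059, 0, 0, 0.082, 1, -0.716, 0.3, 0.059, 0, 0, 0.082, 1, -0.716, 0.3, 0.059, 0, 0, 0.082, 1, -0.716, 0.3, 0.059, 0, 0, 0.082, 1, -0.716, 0.3, 0.059, 0, 0, 0.082, 1, -0.716, 0.3, 0.059, 0, 0, 0.082, 1, -0.716, 0.3, 0.059, 0, 0, 0.082],
)

```text
time_s: 10.2
position: [0.4629, -0.4667, 0.1591]
tool_rot: [[0.463, 0.886, -0.0], [0.886, -0.463, 0.0], [0.0, -0.0, -1.0]]
ft_force: [0.2, 0.2, -1.4]
grip_width: 0.0447
gripper_force: 42.1
```

Run:
```python
from h import *
d,r=look('hex_s',(.509,-.412),save='w4',w=75)
go(r[0],r[1],.0525,r[2]+60 if r[2]<40 else r[2])
```

```text
pos [ 0.4629 -0.4667  0.1591] uv [347. 112.]
hex_s [ 0.5089 -0.4111  2.2999  0.9929]
shift [0.139 0.031 0.214] turn z 0.002 rows 3.1 q1-6 -55 -28 t 10.25
```

View pics/w4.png

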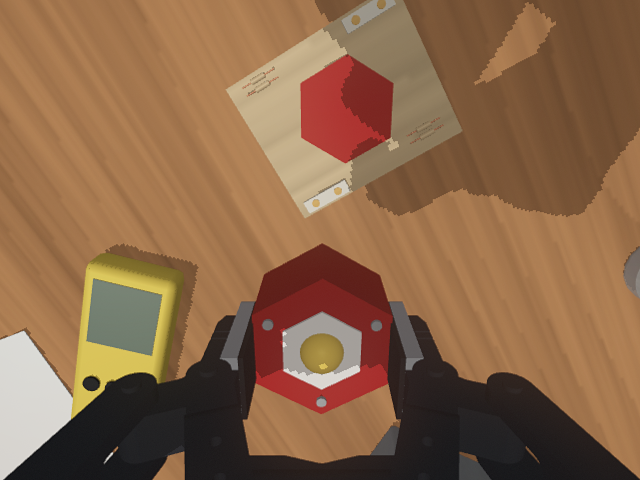

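In w4 the red plate is at (347,110) and the engine is held square and aligned. I'll place it.

Call:
arm_command(
  commands=[1, 0.139, 0.031, 0, 0, 0, 0.002, 1, 0.139, 0.031, 0, 0, 0, 0.002, 1, 0.139, 0.031, 0, 0, 0, 0.002, 1, 0.139, 0.031, 0.07, 0, 0, 0.002, 1, 0.139, 0.031, 0.13, 0, 0, 0.002, 1, 0.139, 0.031, 0.17, 0, 0, 0.002, 1, 0.139, 0.031, 0.19, 0, 0, 0.002, 1, 0.139, 0.031, 0.205, 0, 0, 0.002, 1, 0.139, 0.031, 0.214, 0, 0, 0.002, 1, 0.139, 0.031, 0.214, 0, 0, 0.002, 1, 0.139, 0.031, 0.214, 0, 0, 0.002],
)

```text
time_s: 11.17
position: [0.5095, -0.4124, 0.0533]
tool_rot: [[0.465, 0.885, 0.001], [0.885, -0.465, -0.002], [-0.001, 0.002, -1.0]]
ft_force: [0.3, 0.6, -0.8]
grip_width: 0.0453
gripper_force: 42.1
```

Call:
arm_command(
  commands=[0.1, 0, 0, 0, 0, 0, 0, -0.3, 0, 0, 0, 0, 0, 0, -1, 0, 0, 0, 0, 0, 0, -1, 0, 0, 0, 0, 0, 0, -1, 0, 0, 0, 0, 0, 0, -1, 0, 0, -0.04, 0, 0, 0, -1, 0, 0, -0.1, 0, 0, 0, -1, 0, 0, -0.18, 0, 0, 0, -1, 0, 0, -0.25, 0, 0, 0, -1, 0, 0, -0.3, 0, 0, 0, -1, 0, 0, -0.3, 0, 0, 0],
)

```text
time_s: 12.08
position: [0.5103, -0.4134, 0.2086]
tool_rot: [[0.466, 0.885, 0.007], [0.885, -0.465, -0.008], [-0.004, 0.01, -1.0]]
ft_force: [0.0, -0.3, -0.0]
grip_width: 0.0853
gripper_force: 0.0
```

Run:
```python
from h import *
d,r=look('hex_e',(.509,-.411),z0=.022,w=80)
go(.474,-.002,.2,14)
```

```text
pos [ 0.5103 -0.4134  0.2086] uv [315. 208.]
hex_e [ 0.5111 -0.4066  2.5153  0.8532]
shift [ 0.694 -0.446  0.011] turn z 0.402 rows 9.9 q1-6 -49 -22 t 12.1333
```

Call:
arm_command(
  commands=[-1, 0.694, -0.446, 0.011, 0, 0, 0.402, -1, 0.694, -0.446, 0.011, 0, 0, 0.402, -1, 0.694, -0.446, 0.011, 0, 0, 0.402, -1, 0.694, -0.446, 0.011, 0, 0, 0.402, -1, 0.694, -0.446, 0.011, 0, 0, 0.402, -1, 0.694, -0.446, 0.011, 0, 0, 0.402, -1, 0.694, -0.446, 0.011, 0, 0, 0.402, -1, 0.694, -0.446, 0.011, 0, 0, 0.402, -1, 0.694, -0.446, 0.011, 0, 0, 0.402, -1, 0.694, -0.446, 0.011, 0, 0, 0.402, -1, 0.694, -0.446, 0.011, 0, 0, 0.402, -1, 0.694, -0.446, 0.011, 0, 0, 0.402],
)

```text
time_s: 13.13
position: [0.4727, 0.0005, 0.1959]
tool_rot: [[0.969, 0.246, -0.002], [0.246, -0.969, 0.0], [-0.001, -0.001, -1.0]]
ft_force: [0.6, -0.8, 0.2]
grip_width: 0.0854
gripper_force: 0.0
```

Call:
arm_command(
  commands=[-1, 0, 0, 0, 0, 0, 0, -1, 0, 0, 0, 0, 0, 0],
)

```text
time_s: 13.3
position: [0.4734, -0.0022, 0.1962]
tool_rot: [[0.971, 0.241, -0.001], [0.241, -0.971, -0.0], [-0.001, -0.0, -1.0]]
ft_force: [-0.5, -0.3, -0.0]
grip_width: 0.085
gripper_force: 0.0
```

Run:
```python
from h import *
d,r=look('bar_e',(.474,-.002),save='w5')
go(r[0],r[1],.028,r[2])
```

```text
pos [ 0.4734 -0.0022  0.1962] uv [321. 207.]
bar_e [ 4.7630e-01 -4.5000e-03  9.9528e+00  9.6390e-01]
shift [0.004 0.005 0.336] turn z 0.033 rows 4.0 q1-6 -15 61 t 13.35
```

View pics/w5.png

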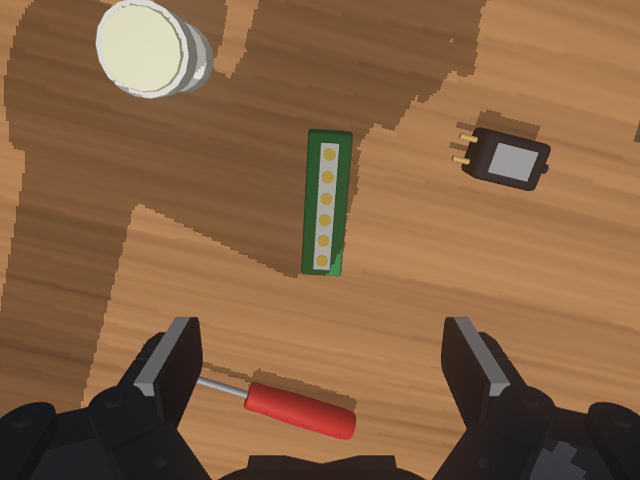

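In w5 the bar is at (327,203), with the lamp (145,48) and adapter (508,158) well clear of the fingers. I'll grasp it.

Call:
arm_command(
  commands=[-1, 0.004, 0.005, 0.2, 0, 0, 0.033, -1, 0.004, 0.005, 0.2, 0, 0, 0.033, -1, 0.004, 0.005, 0.3, 0, 0, 0.033, -1, 0.004, 0.005, 0.3, 0, 0, 0.033, -1, 0.004, 0.005, 0.336, 0, 0, 0.033, -1, 0.004, 0.005, 0.336, 0, 0, 0.033, 1, 0.004, 0.005, 0.336, 0, 0, 0.033, 1, 0.004, 0.005, 0.336, 0, 0, 0.033, 1, 0.004, 0.005, 0.336, 0, 0, 0.033, 1, 0.004, 0.005, 0.336, 0, 0, 0.033, 1, 0.004, 0.005, 0.336, 0, 0, 0.033, 1, 0.004, 0.005, 0.336, 0, 0, 0.033],
)

```text
time_s: 14.35
position: [0.4764, -0.0033, 0.0297]
tool_rot: [[0.985, 0.175, 0.002], [0.175, -0.985, -0.001], [0.002, 0.001, -1.0]]
ft_force: [-1.4, -0.5, 7.2]
grip_width: 0.0289
gripper_force: 40.0
```

Call:
arm_command(
  commands=[1, 0, 0, 0, 0, 0, 0, 1, 0, 0, 0, 0, 0, 0, 1, 0, 0, 0, 0, 0, 0],
)

```text
time_s: 14.6
position: [0.4764, -0.0033, 0.0297]
tool_rot: [[0.985, 0.175, 0.002], [0.175, -0.985, -0.001], [0.002, 0.001, -1.0]]
ft_force: [-1.8, -0.6, 7.7]
grip_width: 0.0293
gripper_force: 40.0
```

Run:
```python
from h import *
go(.54,-.27,.17,14)
```

```text
shift [ 0.032  0.547 -0.281] turn z -0.033 rows 7.4 q1-6 -15 65 t 14.6
```

Run:
```python
from h import *
go(.577,-.265,.25,12)
```

```text
shift [ 0.107  0.551 -0.441] turn z -0.016 rows 8.6 q1-6 -15 65 t 14.6
```

Call:
arm_command(
  commands=[1, 0, 0, -0.08, 0, 0, 0, 1, 0, 0, -0.16, 0, 0, 0, 1, 0, 0, -0.24, 0, 0, 0, 1, 0.107, 0.551, -0.44, 0, 0, -0.016, 1, 0.107, 0.551, -0.44, 0, 0, -0.016, 1, 0.107, 0.551, -0.44, 0, 0, -0.016, 1, 0.107, 0.551, -0.44, 0, 0, -0.016, 1, 0.107, 0.551, -0.44, 0, 0, -0.016, 1, 0.107, 0.551, -0.44, 0, 0, -0.016, 1, 0.107, 0.551, -0.44, 0, 0, -0.016, 1, 0.107, 0.551, -0.44, 0, 0, -0.016, 1, 0.107, 0.551, -0.44, 0, 0, -0.016],
)

```text
time_s: 15.6
position: [0.5768, -0.2673, 0.2489]
tool_rot: [[0.979, 0.205, 0.001], [0.205, -0.979, -0.001], [0.001, 0.001, -1.0]]
ft_force: [0.2, 0.3, -2.3]
grip_width: 0.0291
gripper_force: 40.5
```

Call:
arm_command(
  commands=[1, 0, 0, 0, 0, 0, 0, 1, 0, 0, 0, 0, 0, 0, 1, 0, 0, 0, 0, 0, 0],
)

```text
time_s: 15.85
position: [0.5763, -0.2635, 0.2485]
tool_rot: [[0.978, 0.209, -0.001], [0.209, -0.978, 0.001], [-0.001, -0.001, -1.0]]
ft_force: [0.2, 0.9, -1.7]
grip_width: 0.029
gripper_force: 40.5
```

Run:
```python
from h import *
d,r=look('bar_s',(.634,-.249),save='w6',w=90)
go(r[0],r[1],.0522,r[2])
```

```text
pos [ 0.5763 -0.2635  0.2485] uv [318. 119.]
bar_s [ 0.637  -0.2511  9.7383  0.7723]
shift [0.124 0.001 0.393] turn z 0.019 rows 4.9 q1-6 -35 43 t 15.9
```

View pics/w6.png

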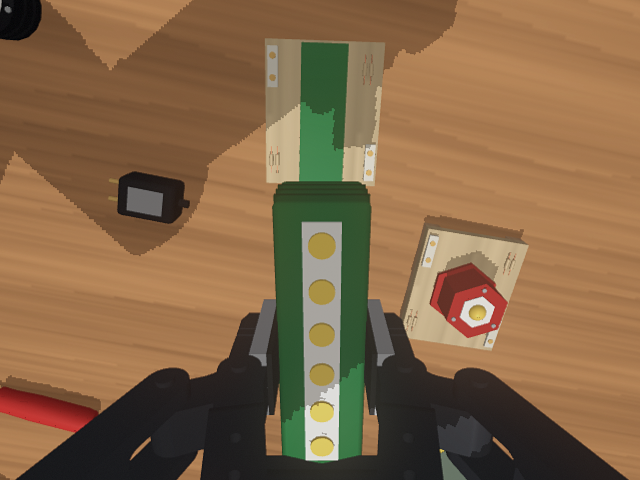

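In w6 the plate runs from (301–348, 42) down to about (300–343, 183), and the held bar's end merges with it in the mask. I'll work from corner rays instead.

Run:
```python
from h import *
from rig import env,optics
s=env.observe();d=wrist(s,optics.get_image('wrist'));m=mask(d['image'],'bar')
for r in list(range(38,48))+[60,100,140,165,175,178,180,181,182,183,184,186]:
    x=np.where(m[r,285:360])[0]+285
    if len(x):print(r,x.min(),x.max(),end=' | ')
print()
E1=lambda r:(lambda x:(x.min(),x.max()+1))(np.where(m[r,285:360])[0]+285)
P=[ray(d,np.mean(E1(r)),r+.5,.022) for r in (60,80,100,120,140,160,170)]
W=[np.linalg.norm(ray(d,E1(r)[0],r+.5,.022)-ray(d,E1(r)[1],r+.5,.022)) for r in (60,120,170)]
P=np.array(P);v=np.linalg.svd(P-P.mean(0))[2][0];v*=np.sign(v[0]);yaw=np.degrees(np.arctan2(v[1],v[0]));print('yaw',yaw,'w',W)
end=ray(d,325,42.5,.022);far=P.mean(0)+v*((end-P.mean(0))@v);c=far-v*.054;print(c);go(c[0],c[1],.0522,yaw)
near=ray(d,322,183,.022);print('len',(end-near)@v)
```

```text
43 301 325 | 44 301 346 | 45 301 347 | 46 301 347 | 47 301 347 | 60 301 346 | 100 300 344 | 140 300 342 | 165 299 342 | 175 299 341 | 178 299 341 | 180 299 341 | 181 299 341 | 182 288 357 | 183 296 350 | 186 302 348 | 
yaw 10.124658920542965 w [np.float64(0.03531247864026421), np.float64(0.03529337510818393), np.float64(0.03583162714884944)]
[ 0.63707226 -0.25181731  0.022     ]
shift [0.124 0.002 0.393] turn z 0.016 rows 4.9 q1-6 -35 43 t 15.95
len 0.10829929390724533
```

Call:
arm_command(
  commands=[1, 0.123, 0.002, 0, 0, 0, 0.016, 1, 0.123, 0.002, 0.08, 0, 0, 0.016, 1, 0.123, 0.002, 0.16, 0, 0, 0.016, 1, 0.123, 0.002, 0.23, 0, 0, 0.016, 1, 0.123, 0.002, 0.29, 0, 0, 0.016, 1, 0.123, 0.002, 0.34, 0, 0, 0.016, 1, 0.123, 0.002, 0.365, 0, 0, 0.016, 1, 0.123, 0.002, 0.38, 0, 0, 0.016, 1, 0.123, 0.002, 0.387, 0, 0, 0.016, 1, 0.123, 0.002, 0.393, 0, 0, 0.016, 1, 0.123, 0.002, 0.393, 0, 0, 0.016, 1, 0.123, 0.002, 0.393, 0, 0, 0.016],
)

```text
time_s: 16.95
position: [0.6375, -0.2536, 0.0534]
tool_rot: [[0.985, 0.175, 0.002], [0.175, -0.985, -0.001], [0.002, 0.001, -1.0]]
ft_force: [0.9, 0.1, -1.3]
grip_width: 0.0291
gripper_force: 40.4
```

Call:
arm_command(
  commands=[0.4, 0, 0, 0, 0, 0, 0, 0, 0, 0, 0, 0, 0, 0, -1, 0, 0, 0, 0, 0, 0, -1, 0, 0, 0, 0, 0, 0, -1, 0, 0, 0, 0, 0, 0, -1, 0, 0, 0, 0, 0, 0, -1, 0, 0, -0.04, 0, 0, 0, -1, 0, 0, -0.1, 0, 0, 0, -1, 0, 0, -0.18, 0, 0, 0, -1, 0, 0, -0.25, 0, 0, 0, -1, 0, 0, -0.3, 0, 0, 0, -1, 0, 0, -0.3, 0, 0, 0],
)

```text
time_s: 17.95
position: [0.6385, -0.2541, 0.2089]
tool_rot: [[0.985, 0.175, 0.009], [0.175, -0.985, -0.006], [0.008, 0.007, -1.0]]
ft_force: [0.2, -0.9, 0.1]
grip_width: 0.0855
gripper_force: 0.0
```

Run:
```python
from h import *
go(.667,.009,.2,70)
```

```text
shift [ 0.148 -0.508  0.018] turn z -0.499 rows 8.4 q1-6 -32 48 t 17.95
```

Call:
arm_command(
  commands=[-1, 0.148, -0.508, 0.018, 0, 0, -0.5, -1, 0.148, -0.508, 0.018, 0, 0, -0.5, -1, 0.148, -0.508, 0.018, 0, 0, -0.5, -1, 0.148, -0.508, 0.018, 0, 0, -0.5, -1, 0.148, -0.508, 0.018, 0, 0, -0.5, -1, 0.148, -0.508, 0.018, 0, 0, -0.5, -1, 0.148, -0.508, 0.018, 0, 0, -0.5, -1, 0.148, -0.508, 0.018, 0, 0, -0.5, -1, 0.148, -0.508, 0.018, 0, 0, -0.5, -1, 0.148, -0.508, 0.018, 0, 0, -0.5, -1, 0.148, -0.508, 0.018, 0, 0, -0.5, -1, 0.148, -0.508, 0.018, 0, 0, -0.5],
)

```text
time_s: 18.95
position: [0.6655, 0.0094, 0.1929]
tool_rot: [[0.343, 0.939, -0.0], [0.939, -0.343, 0.0], [-0.0, -0.0, -1.0]]
ft_force: [0.5, -0.7, -0.0]
grip_width: 0.0857
gripper_force: 0.0
```

Run:
```python
from h import *
d,r=look('round_e',(.667,.009),save='w7',w=70)
go(r[0],r[1],.028,70)
```

```text
pos [0.6655 0.0094 0.1929] uv [323. 208.]
round_e [6.6780e-01 7.7000e-03 2.7933e+01 9.8220e-01]
shift [-0.002  0.005  0.33 ] turn z -0.001 rows 4.0 q1-6 -9 11 t 19.0
```

View pics/w7.png

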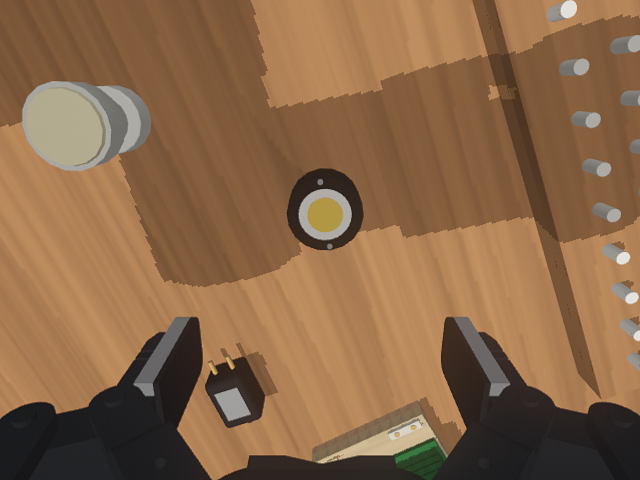

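In w7 the puck is at (325,210), with the tray, lamp (65,125) and adapter (235,390) all clear. I'll grasp it.

Call:
arm_command(
  commands=[-1, -0.002, 0.005, 0.2, 0, 0, 0, -1, -0.002, 0.005, 0.2, 0, 0, 0, -1, -0.002, 0.005, 0.3, 0, 0, 0, -1, -0.002, 0.005, 0.3, 0, 0, 0, -1, -0.002, 0.005, 0.33, 0, 0, 0, -1, -0.002, 0.005, 0.33, 0, 0, 0, 1, -0.002, 0.005, 0.33, 0, 0, 0, 1, -0.002, 0.005, 0.33, 0, 0, 0, 1, -0.002, 0.005, 0.33, 0, 0, 0, 1, -0.002, 0.005, 0.33, 0, 0, 0, 1, -0.002, 0.005, 0.33, 0, 0, 0, 1, -0.002, 0.005, 0.33, 0, 0, 0],
)

```text
time_s: 20.0
position: [0.6685, 0.0077, 0.0303]
tool_rot: [[0.341, 0.94, 0.004], [0.94, -0.341, -0.001], [0.001, 0.004, -1.0]]
ft_force: [-0.6, -0.2, 5.3]
grip_width: 0.0524
gripper_force: 42.5
```

Run:
```python
from h import *
go(.514,.358,.17,90)
```

```text
shift [ 0.553 -0.53  -0.279] turn z -0.166 rows 9.8 q1-6 -9 11 t 20.0
```

Call:
arm_command(
  commands=[1, 0, 0, -0.08, 0, 0, 0, 1, 0, 0, -0.16, 0, 0, 0, 1, 0, 0, -0.24, 0, 0, 0, 1, 0, 0, -0.28, 0, 0, 0, 1, 0.55, -0.53, -0.28, 0, 0, -0.166, 1, 0.55, -0.53, -0.28, 0, 0, -0.166, 1, 0.55, -0.53, -0.28, 0, 0, -0.166, 1, 0.55, -0.53, -0.28, 0, 0, -0.166, 1, 0.55, -0.53, -0.28, 0, 0, -0.166, 1, 0.55, -0.53, -0.28, 0, 0, -0.166, 1, 0.55, -0.53, -0.28, 0, 0, -0.166, 1, 0.55, -0.53, -0.28, 0, 0, -0.166],
)

```text
time_s: 21.0
position: [0.5309, 0.3141, 0.169]
tool_rot: [[0.001, 1.0, 0.001], [1.0, -0.001, 0.0], [0.0, 0.001, -1.0]]
ft_force: [0.6, 0.4, -1.1]
grip_width: 0.0524
gripper_force: 43.2
```

Run:
```python
from h import *
go(.514,.358,.17,90)
```

```text
shift [ 0.088 -0.034 -0.002] turn z -0.0 rows 1.1 q1-6 20 20 t 21.0
```

Call:
arm_command(
  commands=[1, 0.088, -0.034, 0, 0, 0, 0, 1, 0.088, -0.034, 0, 0, 0, 0, 1, 0.088, -0.034, 0, 0, 0, 0, 1, 0.088, -0.034, 0, 0, 0, 0, 1, 0.088, -0.034, 0, 0, 0, 0],
)

```text
time_s: 21.42
position: [0.5157, 0.3552, 0.1684]
tool_rot: [[0.002, 1.0, 0.0], [1.0, -0.002, -0.0], [-0.0, 0.0, -1.0]]
ft_force: [0.5, 1.0, -2.4]
grip_width: 0.0522
gripper_force: 43.2
```

Run:
```python
from h import *
d,r=look('round_s',(.514,.433),save='w8',w=65)
go(r[0],r[1],.0528,90)
```

```text
pos [0.5157 0.3552 0.1684] uv [318.  97.]Traceback (most recent call last):
  File "<stdin>", line 2, in <module>
  File "h.py", line 56, in look
    r=fit(name,[(d,uv,w)],z0);print(name,np.round(r,4));return d,r
  File "h.py", line 41, in fit
    r=minimize(f,[*p0*100,y],method='Nelder-Mead',options=dict(initial_simplex=np.array([*p0*100,y])+np.array([[0,0,0],[1,0,0],[0,1,0],[0,0,.3]]),maxiter=300,xatol=.003,fatol=1e-5))
    res = _minimize_neldermead(fun, x0, args, callback, bounds=bounds,
                               **options)
    fsim[k] = func(sim[k])
              ~~~~^^^^^^^^
    fx = function(np.copy(x), *(wrapper_args + args))
  File "h.py", line 38, in <lambda>
    f=lambda q:-sum(iou(cv2.convexHull(proj(d,prism(name,(q[0]/100,q[1]/100,q[2]),z0)).astype(np.float32)),h) for d,h in hs)/len(hs)
               ~~~~~~~~~~~~~~~~~~~~~~~~~~~~~~~~~~~~~~~~~~~~~~~~~~~~~~~~~~~~~~~~~~~~~~~~~~~~~~~~~~~~~~~~~~~~~~~~~~~~~~~~~~~~~^~~~~~~~
ZeroDivisionError: division by zero
```

View pics/w8.png

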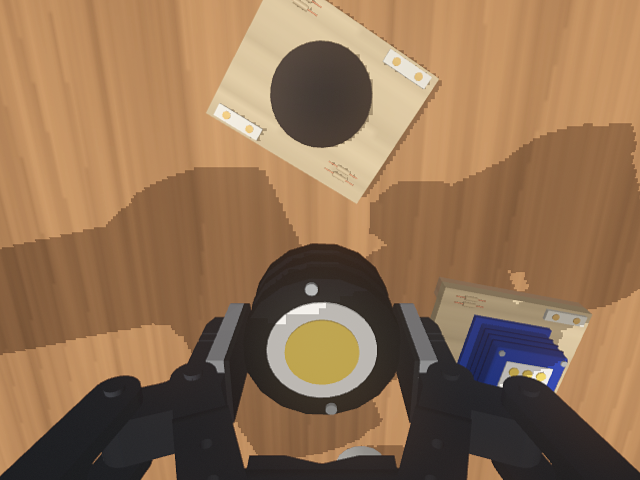

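In w8 the black plate is at (321,94), brighter than my threshold. I'll raise it and refit.

```bash
sed -i 's/(v<60)/(v<85)/' h.py
python3 - <<'E'
from h import *
d,r=look('round_s',(.514,.433),w=65)
print(ray(d,321,94,.022));go(r[0],r[1],.0528,90)
E
```

```text
pos [0.5158 0.3551 0.1683] uv [317.  96.]
round_s [ 0.5158  0.4334 25.0317  0.9889]
[0.51620948 0.43446676 0.022     ]
shift [ 0.157 -0.001  0.231] turn z -0.001 rows 3.3 q1-6 24 24 t 21.5167
```

Call:
arm_command(
  commands=[1, 0.157, 0, 0, 0, 0, 0, 1, 0.157, 0, 0, 0, 0, 0, 1, 0.157, 0, 0, 0, 0, 0, 1, 0.157, 0, 0.07, 0, 0, 0, 1, 0.157, 0, 0.13, 0, 0, 0, 1, 0.157, 0, 0.17, 0, 0, 0, 1, 0.157, 0, 0.2, 0, 0, 0, 1, 0.157, 0, 0.22, 0, 0, 0, 1, 0.157, 0, 0.231, 0, 0, 0, 1, 0.157, 0, 0.231, 0, 0, 0, 1, 0.157, 0, 0.231, 0, 0, 0],
)

```text
time_s: 22.43
position: [0.5159, 0.4347, 0.0535]
tool_rot: [[0.001, 1.0, 0.001], [1.0, -0.001, 0.001], [0.001, 0.001, -1.0]]
ft_force: [-0.5, -0.3, -1.1]
grip_width: 0.0529
gripper_force: 43.2
```

Call:
arm_command(
  commands=[0.1, 0, 0, 0, 0, 0, 0, -0.3, 0, 0, 0, 0, 0, 0, -1, 0, 0, 0, 0, 0, 0, -1, 0, 0, 0, 0, 0, 0, -1, 0, 0, 0, 0, 0, 0, -1, 0, 0, -0.04, 0, 0, 0, -1, 0, 0, -0.1, 0, 0, 0, -1, 0, 0, -0.18, 0, 0, 0, -1, 0, 0, -0.25, 0, 0, 0, -1, 0, 0, -0.3, 0, 0, 0, -1, 0, 0, -0.3, 0, 0, 0],
)

```text
time_s: 23.35
position: [0.5165, 0.4359, 0.2093]
tool_rot: [[0.0, 1.0, 0.01], [1.0, -0.0, 0.006], [0.006, 0.01, -1.0]]
ft_force: [0.3, -0.8, 0.6]
grip_width: 0.0852
gripper_force: 0.0
```

Run:
```python
from h import *
from rig import env,optics
s=env.observe();w=optics.get_image('wrist')['image'][...,::-1]
a=optics.get_image('scene')['image'][...,::-1];b=optics.get_image('side')['image'][...,::-1]
z=lambda im,u,v:cv2.resize(im[v-35:v+35,u-45:u+45],(266,207),interpolation=cv2.INTER_CUBIC)
A=np.hstack([z(a,218,188),z(a,235,225),z(a,403,284)]);B=np.hstack([z(b,414,155),z(b,341,164),z(b,193,257)])
w=cv2.resize(w[100:300,200:450],(266,184));C=np.hstack([w,cv2.resize(a[200:300,240:400],(532,184))])
cv2.imwrite('pics/f.png',np.vstack([A,B,C]))
```

```text
(no output)
```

View pics/f.png

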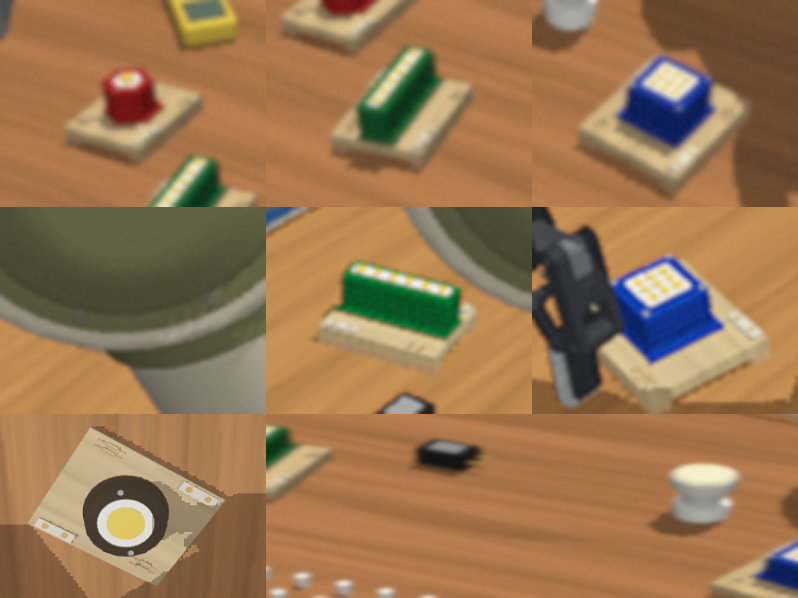

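The final picture shows all engines upright on their plates, with lamp and adapter untouched. The hex's centring isn't obvious here, so I'll check it from the white light centre in w6 and in the scene view.

Run:
```python
from h import *
from rig import optics
w=optics.get_image('wrist');K=w['intrinsics']
d=wrist(dict(position=np.array([.5763,-.2635,.2485]),tool_rot=[[.978,.209,-.001],[.209,-.978,.001],[-.001,-.001,-1]]),dict(w,image=cv2.imread('pics/w6.png')[...,::-1]))
S=optics.get_image('scene')
def c(d,u,v,r,z):
    H=cv2.cvtColor(d['image'],cv2.COLOR_RGB2HSV).astype(int)
    m=np.zeros((480,640),bool);m[v-r:v+r,u-r:u+r]=1
    h,s,vv=H[...,0],H[...,1],H[...,2]
    m&=(vv>130)&((s<60)|((h>15)&(h<35)&(s>90)&(vv>150)))
    p=np.argwhere(m).mean(0)[::-1];return p,m.sum(),ray(d,*p,z)
print('hex w6',c(d,477,311,20,.055),'target .509 -.4115')
print('hex scene',ray(S,218+(127-133)*.338,188+(77-103)*.338,.055))
print('bar scene',ray(S,235+(402-399)*.338,225+(75-103)*.338,.054),'target .637 -.252')
print('sq scene',ray(S,403+(672-665)*.338,284+(83-103)*.338,.054),'target .651 .247')
```

```text
hex w6 (array([477.00533333, 311.552     ]), np.int64(750), array([ 0.50910345, -0.41298245,  0.055     ])) target .509 -.4115
hex scene [ 0.50794238 -0.40852061  0.055     ]
bar scene [ 0.63306525 -0.24398449  0.054     ] target .637 -.252
sq scene [0.65280207 0.25413759 0.054     ] target .651 .247
```

Hex is centred. The scene readings for bar and square are coarse, so I'll look at both from the wrist camera.

Run:
```python
from h import *
go(.65,.24,.25,79)
```

```text
shift [-0.389  0.271 -0.098] turn z 0.091 rows 5.8 q1-6 30 30 t 23.6
```

Call:
arm_command(
  commands=[-1, 0, 0, -0.08, 0, 0, 0, -1, -0.39, 0.27, -0.09, 0, 0, 0.09, -1, -0.39, 0.27, -0.09, 0, 0, 0.09, -1, -0.39, 0.27, -0.09, 0, 0, 0.09, -1, -0.39, 0.27, -0.09, 0, 0, 0.09, -1, -0.39, 0.27, -0.09, 0, 0, 0.09, -1, -0.39, 0.27, -0.09, 0, 0, 0.09, -1, -0.39, 0.27, -0.09, 0, 0, 0.09, -1, -0.39, 0.27, -0.09, 0, 0, 0.09, -1, -0.39, 0.27, -0.09, 0, 0, 0.09, -1, -0.39, 0.27, -0.09, 0, 0, 0.09, -1, -0.39, 0.27, -0.09, 0, 0, 0.09],
)

```text
time_s: 24.6
position: [0.6493, 0.2412, 0.2475]
tool_rot: [[0.186, 0.983, -0.0], [0.983, -0.186, 0.0], [0.0, -0.0, -1.0]]
ft_force: [0.2, -0.5, -0.3]
grip_width: 0.0852
gripper_force: 0.0
```

```bash
cat >> h.py <<'E'
def light(x,y,r):
    from rig import env,optics
    s=env.observe();d=wrist(s,optics.get_image('wrist'));u,v=proj(d,np.array([[x,y,.054]]))[0].astype(int);print(u,v)
    H=cv2.cvtColor(d['image'],cv2.COLOR_RGB2HSV).astype(int);h,q,b=H[...,0],H[...,1],H[...,2]
    m=np.zeros((480,640),np.uint8);m[max(v-r,0):v+r,u-r:u+r]=1;m&=((b>100)&((q<50)|((h>18)&(h<35)&(q>90)))).astype(np.uint8)
    n,l,st,_=cv2.connectedComponentsWithStats(m);k=1+st[1:,4].argmax();p=np.argwhere(l==k)[:,::-1].astype(np.float32)
    R=cv2.minAreaRect(p);print(R,ray(d,*R[0],.054))
    for P in cv2.boxPoints(R):print(np.round(ray(d,*P,.054)[:2],4),end=' ')
E
python3 - <<'E'
from h import *
light(.651,.247,60);print();go(.6,-.26,.28,12)
E
```

```text
321 193
((322.0, 192.5), (41.0, 42.0), 90.0) [0.6514304  0.24767877 0.054     ]
[0.6388 0.2662] [0.67   0.2603] [0.6645 0.2285] [0.6323 0.2346] 
shift [-1.003  0.09  -0.065] turn z 0.561 rows 12.1 q1-6 11 21 t 24.65
```

Call:
arm_command(
  commands=[-1, -0.98, 0.09, -0.06, 0, 0, 0.56, -1, -0.98, 0.09, -0.06, 0, 0, 0.56, -1, -0.98, 0.09, -0.06, 0, 0, 0.56, -1, -0.98, 0.09, -0.06, 0, 0, 0.56, -1, -0.98, 0.09, -0.06, 0, 0, 0.56, -1, -0.98, 0.09, -0.06, 0, 0, 0.56, -1, -0.98, 0.09, -0.06, 0, 0, 0.56, -1, -0.98, 0.09, -0.06, 0, 0, 0.56, -1, -0.98, 0.09, -0.06, 0, 0, 0.56, -1, -0.98, 0.09, -0.06, 0, 0, 0.56, -1, -0.98, 0.09, -0.06, 0, 0, 0.56, -1, -0.98, 0.09, -0.06, 0, 0, 0.56],
)

```text
time_s: 25.65
position: [0.6016, -0.2518, 0.2779]
tool_rot: [[0.978, 0.207, 0.0], [0.207, -0.978, -0.0], [0.0, 0.001, -1.0]]
ft_force: [-0.2, 0.3, 0.0]
grip_width: 0.0858
gripper_force: 0.0
```

Call:
arm_command(
  commands=[-1, 0, 0, 0, 0, 0, 0, -1, 0, 0, 0, 0, 0, 0, -1, 0, 0, 0, 0, 0, 0, -1, 0, 0, 0, 0, 0, 0, -1, 0, 0, 0, 0, 0, 0],
)

```text
time_s: 26.07
position: [0.6025, -0.2482, 0.2778]
tool_rot: [[0.978, 0.21, 0.0], [0.21, -0.978, 0.0], [0.0, 0.0, -1.0]]
ft_force: [-0.8, -0.9, 0.1]
grip_width: 0.085
gripper_force: 0.0
```

Run:
```python
from h import *
light(.637,-.252,70)
```

```text
334 153
((336.4722900390625, 150.8692626953125), (15.772021293640137, 114.67430877685547), 2.9609360694885254) [ 0.63924098 -0.25350704  0.054     ]
[ 0.5905 -0.2551] [ 0.682  -0.2399] [ 0.6839 -0.2521] [ 0.5926 -0.2684]
```

```bash
python3 -c "
from rig import env
print(env.close_job())"
```

```text
the job is handed in; nothing more can be done
None
```

All four light engines are on their matching plates, light up. Square, hex and bar checked within about 3 mm and squared up; round was checked by eye only. Lamp and adapter look undisturbed, and I handed the job in at about 26 s (no verdict returned).

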